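Feed a concrete test slab under the bench press and press on the treadle

TASK

Lift the loose pull head (the square metal plate with a stud) out of the press's guideway and stand it upright on a clear spot of the bench top, off the press and off the pedal. Then push the concrete slab along the guideway under the crosshead until it is fully home against the end stop, and then press the spring treadle right down to its stop, hold it down for about two seconds so that the ram bears on the slab's own pull head, and let it come back up. Leave the slab home and do not shift or knock over the other things on the bench.

Things in the scene. Friction and masses are not known exactly. Their poses are not given: they have to be found in the camera images.
- press: Small bench press, fixed, on the left or right half of the bench. Origin on the bench top under its bed; local x is the feed direction (roughly world +y), z up. Dark steel bed: local x -220 to +190 mm, 200 mm wide, 10 mm thick, with a guideway along x under a gantry. End stop: face at local x = +180, top 32 mm above the bench.
- press_mouth (a point): Point on the bed (10 mm up), at local x = -15, y = 0 of the press, where the parallel rails begin; axes as the press. Rails: 14 mm wide, tops 20 mm above the bench, inner faces 88 mm apart, from here to local x = +175. Before here they flare over 73 mm to about 125 mm apart.
- press_crosshead (a point): Centre of the crosshead's underside, 140 mm above the bench, at local x = +110, y = 0 of the press; axes as the press. Crosshead 36 mm along x, 200 mm along y, top 170 mm up, on two 24 mm columns at local y = -83 and +83. A 36 mm blue cylinder on top of it reaches 251 mm above the bench.
- press_home (a point): Point on the bed's top face (10 mm above the bench) under the ram, at local x = +110, y = 0 of the press; axes as the press. The slab is home when its origin is here (its front face touches the end stop).
- ram_foot: Round steel foot of the ram, 26 mm diameter, under the crosshead on the ram axis; origin: centre of its underside, 105 mm above the bench with the treadle up. It goes down 32 mm as the treadle goes to its stop, and yields on a spring when it meets the slab's pull head (stud top 78 mm above the bench).
- slab: Concrete slab 140 mm long (x, the feed direction), 80 mm wide, 30 mm high, 0.6 to 0.9 kg, in the flared mouth of the guideway, a little askew, its centre 235 to 255 mm short of home. Bonded on its top middle is a metal pull head: plate 40 x 40 x 8 mm, stud 20 mm diameter, stud top 68 mm above the slab's underside. Origin: centre of the underside.
- stray: Loose pull head standing on the bed between the rails, in the slab's way, 75 to 95 mm before the ram axis: square metal plate 40 x 40 x 8 mm with an upright stud of 20 mm diameter, 30 mm high (top 38 mm above its underside), 0.18 kg. Origin: centre of the underside, z up along the stud.
- pedal: Base of the treadle unit, fixed, on the other half of the bench: plate 210 mm long (x), 100 mm wide, 12 mm thick, with two side cheeks, inner faces 90 mm apart, tops 46 mm above the bench. Origin under its centre on the bench. Hinge along y at local x = +90, 30 mm up; the treadle's free toe points to local -x (roughly to the robot).
- treadle (a joint): Angle of the treadle: 0 rad when up (tilted 0.30 rad, toe high), 0.30 rad at the stop (level). Spring return; at pedal_toe it takes about 5 N to start and 12 to 16 N at the stop with the ram bearing on the slab.
- pedal_toe (a point): Point on the treadle's top face where to press: middle line, 140 mm from the hinge, 35 mm from the toe edge. It moves with the treadle: 77 mm above the bench when up, 36 mm at the stop (and about 5 mm towards the toe). Treadle: flat plate 74 mm wide, 175 mm long, with a ribbed black rubber pad.
- jar: Bystander: white-capped jar, 64 mm diameter, 85 mm high, behind the hinge end of the pedal unit. Origin: centre of the underside.
- hardener: Bystander: small bottle, 42 mm diameter, 85 mm high, close beside the pedal unit (its +y side). Origin: centre of the underside.
- weight: Bystander: steel weight with a knob, 42 mm diameter, 52 mm high, close beside the pedal unit (its -y side). Origin: centre of the underside.
- star_knob: Bystander: black star knob with its screw upright, 45 mm diameter, 46 mm high, before the toe of the pedal unit. Origin: centre of the underside.
- spare_a: Bystander: spare pull head, same as the loose one, standing on the bench beside the press on the side of its local +y. Origin: centre of the underside.
- spare_b: Bystander: spare pull head, same as the loose one, standing on the bench beside the press on the side of its local -y. Origin: centre of the underside.
- spanner: Bystander: spanner 150 mm long lying along its x on the bench beside the press, on the side of its local -y. Origin: middle of the underside.
Not all that is in view belongs to the job. Leave any green look-alike of the stray alone.

How it is judged:
By the outcome, as a careful person would: the job done as asked, in the order asked, and still so for the second after the job is handed in, with the robot touching nothing.
It also fails if it takes over 72 s, if anything falls off the work surface, if the arm or the gripper's body presses on something with over 40 N, if the wrist force passes 120 N, or if a joint passes its speed limit or range.

ROBOT

A 7-joint arm with a two-finger parallel gripper is mounted at the origin on the work surface. World frame = base frame: x ahead of the robot, y to its left, z up, the work surface at z = 0. Lengths are in mm, angles in rad, forces in N, time in s.
With the tool pointing down it reaches from about 425 to 975 mm from the base axis. Payload 16.7 kg.
Tool frame: the origin (TCP) lies between the finger pads; the fingertips stand 22 mm ahead of it and the grasp point (between the pads) lies 3 mm ahead of it; z points along the fingers, y is the line along which they close (so a half turn about z gives the same grasp; the last joint's range is limited). The gripper opens to 85 mm and grips with 20 to 120 N. Pads are 22 mm wide; open, the fingers measure 114 mm over their backs; the gripper's body (76 mm by 85 mm) begins 54 mm behind the grasp point. The pads swing forward as they close: fully open they stand 13 mm farther back than shut.
Start: joints at [1.111, 0.426, 0.074, 1.606, -0.034, 1.111, -0.067], TCP at [205.754, -642.84, 253.302] pointing down, gripper open.
Joint ranges: [-2.85, 2.85], [-0.5, 2.14], [-1.23, 1.37], [0.21, 2.46], [-1.02, 4.16], [0.16, 2.05], [-2.73, 2.73]. Speed limits (rad/s): [1.89, 1.89, 2.39, 2.39, 3.01, 3.01, 3.01].

INTERFACE

Orientations are given as a unit quaternion [x, y, z, w].
In Python, from bench import env, viewer gives the robot as it stands.
- The arm moves only by the tool carry_out, never from a script. Its argument "steps" is a list of rows, each a list of 5 numbers: the shift along the tool's x, y, z in mm, then the turn about the tool's z in rad, then the gripper's target within -1 to 1 (fully open at 1, half-way at 0, shut at -1). In form: [[x, y, z, yaw, claw], ...]. A call has 1 to 20 rows; each row shifts and turns the commanded pose from where the row before left it, along the tool's axes as they then stand; what a row does not reach is not made up. A row lasts 1/12 s, in which the tool goes at most 41.7 mm and 7.16 degrees, less where a joint would pass 70% of its speed; a pose out of reach is approached as far as the arm can. A call with a gripper value outside its range is refused whole. The fingers move at their own pace and stop on an object; "newtons" is the grip in N (left out, the last holds). Time passes only in rows, so rows that do not move let the fingers close. It gives the time, the measured TCP pose, the force, the opening and the grip force at its end, in the units of the state.
- env.get_state(): the state, without advancing time (a new reading comes with each control period).
- viewer.snapshot(name): name is "side" or "top"; returns a dict with "color" (400x640x3 uint8, red, green, blue), "z_map" (400x640 float32, mm along the optical axis (not along the pixel's ray), 0 where there is no reading), "vertical_fov" (degrees; the focal length in pixels is half the picture's height over the tangent of half this angle, whatever the lens; pixels are square), "cx", "cy" (the principal point, pixels), "world_from_camera" (4x4, takes a point from camera to world coordinates). Camera axes: x right, y down, z forward; pixel columns grow to the right and rows downward; lengths in mm; the calibration is good to about 2 mm. A picture is of the moment at which its call begins.
- env.hand_in(): hands the job in; it is judged then, once.
The state is a dict: "time_s": time; "qpos": joint angles; "joint_velocities": joint speeds; "joint_efforts": joint torques, N m; "position": TCP position; "tcp_rot": TCP orientation; "force": force on the tool from outside, world axes, zero at the start; "ft_torque": the same for the moment, N m; "width": finger opening in mm; "grip_force": force on a finger pad.
Only numpy, scipy, OpenCV 4.12 (cv2) and the standard library are available. Lean on these libraries where they do the work, as an engineer would, in place of code of your own. Each camera call takes 0.05 s, during which the arm holds its last target. There are 200 camera calls.

## Working session

There is one attempt and no reset: what is moved stays moved. The work goes in short steps, Python scripts to look and compute and a tool call to move; the robot and the scene stay as the last step left them, time stands still between calls to the robot, and variables do not carry over. Pictures are saved under pics/ and viewed, at most 10 in all, crops included, and the job is handed in when it is done.

Besides the shell and the picture viewer there is one more tool, called after "Emit:" as name([rows], argument=value, ...), one row to a line, values as JSON. carry_out: Moves the arm, as the interface text tells. Its arguments: {"type":"object","properties":{"steps":{"type":"array","items":{"type":"array","items":{"type":"number"}}},"newtons":{"type":"number"}},"required":["steps"]}

```bash
mkdir -p pics; cat > h.py <<'E'
import numpy as np, cv2
from bench import env, viewer
def snap(n):
    s=viewer.snapshot(n); np.savez('last_'+n,**{k:np.array(v) for k,v in s.items()}); return s
def cloud(s):
    z=s['z_map']; f=200/np.tan(np.radians(float(s['vertical_fov']))/2)
    v,u=np.mgrid[:400,:640]
    P=np.stack([(u-s['cx'])*z/f,(v-s['cy'])*z/f,z,np.ones_like(z)],-1)@np.array(s['world_from_camera']).T
    P=P[...,:3]; P[z==0]=np.nan; return P
E
python3 - <<'E'
from h import *
print(env.get_state())
for n in('top','side'):
    s=snap(n); cv2.imwrite(f'pics/{n}0.png',cv2.resize(s['color'][...,::-1],(800,500)))
    print(n,np.round(s['world_from_camera'],2),s['vertical_fov'],s['cx'],s['cy'])
E
```

```text
{'time_s': 0.0, 'qpos': array([ 1.11149975,  0.42673061,  0.07388157,  1.60663327, -0.03408374,
        1.11080368, -0.06709811]), 'joint_velocities': array([ 0.00198419, -0.00064443, -0.00068687, -0.00135261, -0.00125553,
       -0.00069153,  0.0010978 ]), 'joint_efforts': array([ 1.93012584e-04, -9.49832439e+01,  3.76096308e+00, -4.63518906e+01,
        1.93074904e-02,  1.01359352e-02,  3.00308420e-05]), 'position': array([ 205.61398417, -642.50805325,  252.60084458]), 'tcp_rot': array([ 9.88030970e-01,  1.54254238e-01, -1.62463864e-04, -6.37071508e-04]), 'force': array([ 0.1134729 , -0.17615152, -0.72450598]), 'ft_torque': array([0.02068595, 0.00597639, 0.04411148]), 'grip_force': 0.0, 'width': 85.35391591674714}
top [[-1.00000e-02 -1.00000e+00  5.00000e-02  4.66780e+02]
 [-1.00000e+00  1.00000e-02 -2.00000e-02  6.42100e+01]
 [ 2.00000e-02 -5.00000e-02 -1.00000e+00  1.26402e+03]
 [ 0.00000e+00  0.00000e+00  0.00000e+00  1.00000e+00]] 44.65814478361655 326.23909347707695 197.71499971370872
side [[-8.9000e-01 -2.9000e-01  3.5000e-01  2.5447e+02]
 [-4.6000e-01  5.6000e-01 -6.9000e-01  6.4980e+02]
 [ 1.0000e-02 -7.7000e-01 -6.4000e-01  6.6677e+02]
 [ 0.0000e+00  0.0000e+00  0.0000e+00  1.0000e+00]] 57.4959770571347 315.5926901789399 203.01641639450153
```

View pics/top0.png

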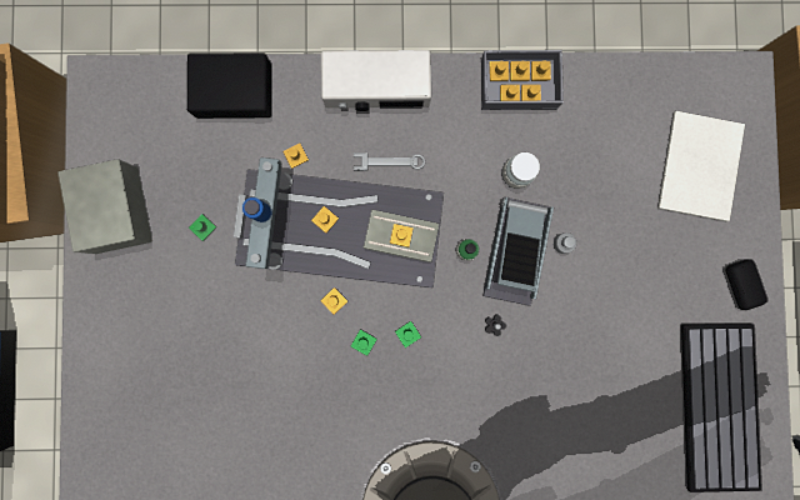

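View pics/side0.png

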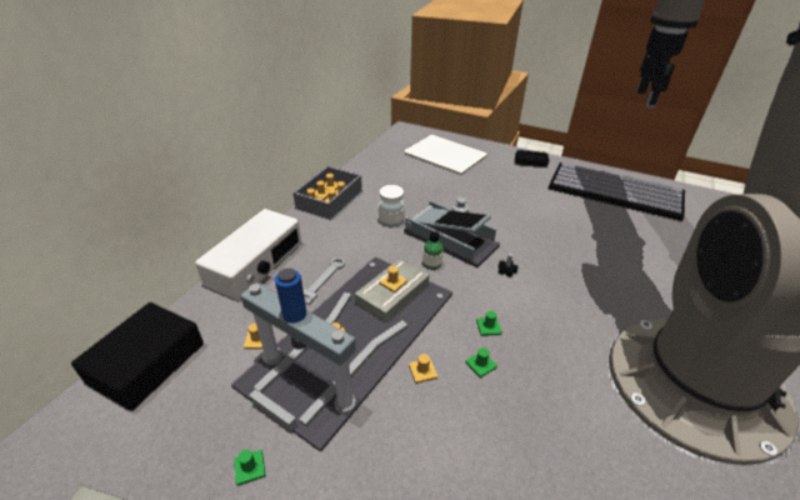

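The top view (in 800x500 pixels) shows the press left of centre, feeding to image-left (+y). There are three orange heads near it:
- (325,218), standing between the rails: this fits the stray.
- (334,300), beside the press on local +y: spare_a.
- (295,156), beside the press on local -y: spare_b.

The orange head at (401,235) is the slab's own. The green ones at (202,227), (364,342) and (408,334) are look-alikes, to be left alone. The pedal is at (518,250).

```bash
python3 - <<'E'
from h import *
s=dict(np.load('last_top.npz')); P=cloud(s); c=s['color']; hsv=cv2.cvtColor(c,cv2.COLOR_RGB2HSV)
X,Y,Z=P[...,0],P[...,1],P[...,2]
def rect(m,name):
    p=P[m]; r=cv2.minAreaRect(p[:,:2].astype(np.float32)); print(name,m.sum(),'c',np.round(r[0]),'sz',np.round(r[1]),'ang',round(r[2],1),'z',np.round(np.nanmedian(p[:,2]),1), 'mean',np.round(p[:,:2].mean(0)))
v,u=np.mgrid[:400,:640]
def box(a,b,c_,d): return (u>a/1.25)&(u<b/1.25)&(v>c_/1.25)&(v<d/1.25)
org=(hsv[...,0]>10)&(hsv[...,0]<28)&(hsv[...,1]>140)&(hsv[...,2]>80)
for n,b in dict(stray=(305,345,200,240),slabhead=(385,418,218,255),spare_a=(315,352,284,318),spare_b=(280,312,140,172)).items():
    m=org&box(*b); rect(m,n); zz=P[m][:,2]; t=m&(Z>np.nanmax(zz)-8); rect(t,n+' stud'); 
rect(box(230,300,150,275)&(abs(Z-170)<6),'cross')
rect(box(230,300,150,275)&(Z>235),'cyl')
sl=box(355,450,200,270)&(Z>32)&(Z<48)&~org; rect(sl,'slab')
rect(box(230,450,160,290)&(Z>5)&(Z<15),'bed')
for n,b in dict(railUp=(290,380,185,210),railLo=(285,372,240,272)).items():
    m=box(*b)&(hsv[...,2]>120)&(Z>14)&(Z<27)
    p=P[m]; p=p[p[:,1]>np.max(p[:,1])-60]; print(n,len(p),np.polyfit(p[:,1],p[:,0],1),p[:,1].min(),p[:,1].max(),np.median(p[:,2]))
rect(box(478,555,190,310)&(Z>7)&(Z<17),'pedbase')
rect(box(478,555,190,310)&(hsv[...,2]<60)&(Z>25),'pad')
rect(box(478,555,190,310)&(Z>25),'ped up')
rect(box(495,545,145,190)&(Z>75),'jar')
rect(box(455,480,235,265)&(Z>60),'hard'); rect(box(555,580,230,255)&(Z>20),'weight'); rect(box(482,508,312,338)&(Z>15),'knob')
cv2.imwrite('pics/crop1.png',cv2.resize(c[110:260,180:460,::-1],None,fx=2.8,fy=2.8,interpolation=cv2.INTER_CUBIC))
E
```

```text
stray 230 c [594. 209.] sz [40. 39.] ang 48.6 z 19.0 mean [593. 209.]
stray stud 47 c [595. 209.] sz [18. 18.] ang 1.5 z 47.6 mean [595. 209.]
slabhead 241 c [557.  54.] sz [38. 39.] ang 77.9 z 48.7 mean [nan nan]
slabhead stud 43 c [558.  52.] sz [17. 17.] ang 89.3 z 78.2 mean [558.  52.]
spare_a 232 c [427. 193.] sz [38. 39.] ang 44.5 z 9.0 mean [427. 192.]
spare_a stud 38 c [427. 193.] sz [16. 18.] ang 44.5 z 38.1 mean [427. 192.]
spare_b 213 c [729. 270.] sz [39. 38.] ang 26.7 z 9.2 mean [727. 269.]
spare_b stud 37 c [731. 270.] sz [16. 18.] ang 1.2 z 37.8 mean [729. 270.]
cross 1132 c [592. 303.] sz [ 38. 200.] ang 82.5 z 169.9 mean [591. 302.]
cyl 239 c [592. 303.] sz [34. 34.] ang 0.6 z 247.0 mean [592. 302.]
slab 1500 c [558.  53.] sz [140.  80.] ang 77.4 z 40.2 mean [557.  53.]
bed 7491 c [584. 178.] sz [451. 266.] ang 89.2 z 10.0 mean [577. 165.]
railUp 126 [1.26672156e-01 6.05206844e+02] 217.6876622964465 277.20147833868475 20.057926184385224
railLo 128 [1.27289768e-01 5.02382810e+02] 228.46453952559784 287.68700377480775 20.256994980856007
pedbase 741 c [ 525. -190.] sz [239. 150.] ang 0.7 z 12.2 mean [ 487. -166.]
pad 1049 c [ 529. -184.] sz [ 98. 188.] ang 78.1 z 70.0 mean [ 508. -182.]
ped up 2545 c [ 533. -171.] sz [134. 190.] ang 77.3 z 53.8 mean [ 533. -187.]
jar 419 c [ 688. -192.] sz [54. 55.] ang 44.1 z 85.0 mean [ 687. -191.]
hard 108 c [527. -79.] sz [29. 29.] ang 38.7 z 81.5 mean [527. -79.]
weight 218 c [ 540. -284.] sz [40. 41.] ang 14.9 z 33.9 mean [ 539. -281.]
knob 116 c [ 373. -136.] sz [38. 39.] ang 37.8 z 17.3 mean [ 373. -137.]
```

View pics/crop1.png

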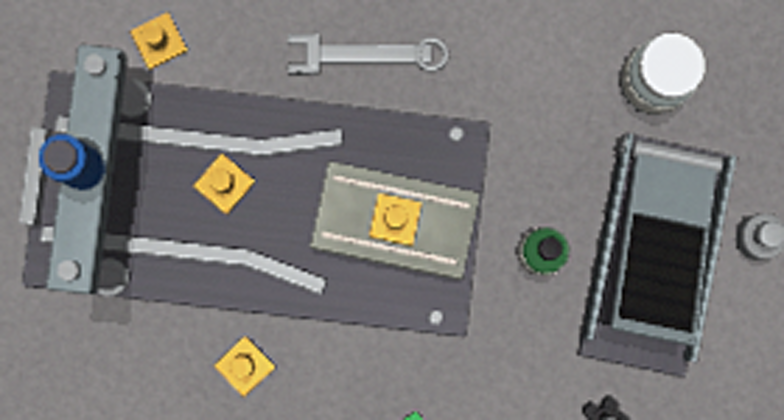

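The crop shows the stray at (223,183), alone between the parallel rails, orange and about 93 mm before the ram axis. It matches the description. The slab is at (395,220), askew by about 5°.

Press yaw is 82.8° and home is at (592,303). First I turn the tool to the feed axis, then travel.

Emit:
carry_out([
  [0, 0, 0, -0.1135, 1],
  [0, 0, 0, -0.1135, 1],
  [0, 0, 0, -0.1135, 1],
  [0, 0, 0, -0.1135, 1],
  [0, 0, 0, -0.1135, 1],
  [0, 0, 0, -0.1135, 1],
  [0, 0, 0, -0.1135, 1],
  [0, 0, 0, -0.1135, 1],
  [0, 0, 0, -0.1135, 1],
  [0, 0, 0, -0.1135, 1],
  [0, 0, 0, 0, 1],
], newtons=40)

```text
time_s: 1.02
position: [205.5, -642.7, 252.9]
tcp_rot: [0.748, 0.663, 0.0, -0.0]
force: [-0.6, 0.5, -0.9]
width: 85.3
grip_force: 0.0
```

Emit:
carry_out([
  [30, 9.3, 0, 0, 1],
  [30, 9.3, 0, 0, 1],
  [30, 9.3, 0, 0, 1],
  [30, 9.3, 0, 0, 1],
  [30, 9.3, 0, 0, 1],
  [30, 9.3, 0, 0, 1],
  [30, 9.3, 0, 0, 1],
  [30, 9.3, 0, 0, 1],
  [30, 9.3, 0, 0, 1],
  [30, 9.3, 0, 0, 1],
  [30, 9.3, 0, 0, 1],
  [30, 9.3, 0, 0, 1],
  [30, 9.3, 0, 0, 1],
  [30, 9.3, 0, 0, 1],
  [30, 9.3, 0, 0, 1],
  [0, 0, 0, 0, 1],
])

```text
time_s: 2.35
position: [402.9, -208.9, 253.6]
tcp_rot: [0.75, 0.662, 0.001, 0.0]
force: [0.6, 0.7, -0.3]
width: 85.5
grip_force: 0.0
```

Emit:
carry_out([
  [29.2, 9.2, 0, 0, 1],
  [29.2, 9.2, 0, 0, 1],
  [29.2, 9.2, 0, 0, 1],
  [29.2, 9.2, 0, 0, 1],
  [29.2, 9.2, 0, 0, 1],
  [29.2, 9.2, 0, 0, 1],
  [29.2, 9.2, 0, 0, 1],
  [29.2, 9.2, 0, 0, 1],
  [29.2, 9.2, 0, 0, 1],
  [29.2, 9.2, 0, 0, 1],
  [29.2, 9.2, 0, 0, 1],
  [29.2, 9.2, 0, 0, 1],
  [29.2, 9.2, 0, 0, 1],
  [29.2, 9.2, 0, 0, 1],
  [29.2, 9.2, 0, 0, 1],
  [0, 0, 20, 0, 1],
  [0, 0, 30, 0, 1],
  [0, 0, 30, 0, 1],
  [0, 0, 0, 0, 1],
])

```text
time_s: 3.93
position: [590.2, 201.9, 167.8]
tcp_rot: [0.751, 0.66, -0.004, -0.001]
force: [-1.1, -0.9, -0.8]
width: 85.4
grip_force: 0.0
```

```bash
python3 - <<'E'
from h import *
p=env.get_state()['position']; print(p,env.get_state()['tcp_rot'])
s=snap('side'); cv2.imwrite('pics/side1.png',cv2.resize(s['color'][160:360,100:400,::-1],None,fx=2.6,fy=2.6))
E
```

```text
[590.21118736 201.88781496 167.8156266 ] [ 0.75132172  0.65992483 -0.00357659 -0.00145   ]
```

View pics/side1.png

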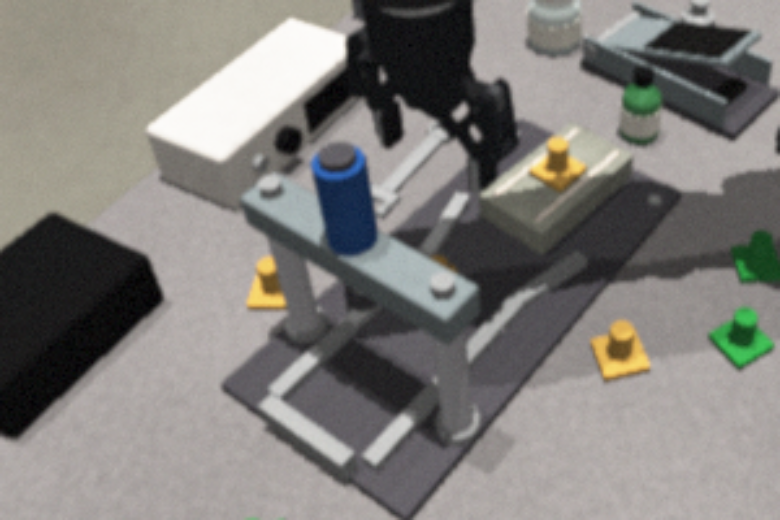

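The gripper (around pixel (440,100)) hangs clear of the gantry and of the slab at (560,190), with the stray behind the crosshead. I correct the small offset and go down.

Emit:
carry_out([
  [4, 2, 0, 0, 1],
  [3.6, 2, 0, 0, 1],
  [0, 0, 0, 0, 1],
  [0, 0, 15, 0, 1],
  [0, 0, 25, 0, 1],
  [0, 0, 25, 0, 1],
  [0, 0, 15, 0, 1],
  [0, 0, 0, 0, 1],
  [0, 0, 0, 0, 1],
  [0, 0, 0, 0, 1],
])

```text
time_s: 4.82
position: [598.3, 210.8, 94.7]
tcp_rot: [0.75, 0.661, 0.001, 0.0]
force: [0.4, -0.1, -0.0]
width: 85.6
grip_force: 0.0
```

Emit:
carry_out([
  [-2.2, -3, 0, 0, 1],
  [0, 0, 10, 0, 1],
  [0, 0, 15, 0, 1],
  [0, 0, 15, 0, 1],
  [0, 0, 10, 0, 1],
  [0, 0, 0, 0, 1],
  [0, 0, 0, 0, 1],
  [0, 0, 0, 0, 1],
])

```text
time_s: 5.48
position: [594.5, 208.7, 43.4]
tcp_rot: [0.75, 0.661, 0.0, -0.0]
force: [-0.8, 0.1, -0.0]
width: 85.5
grip_force: 0.0
```

Emit:
carry_out([
  [0, 0, 0, 0, -1],
  [0, 0, 0, 0, -1],
  [0, 0, 0, 0, -1],
  [0, 0, 0, 0, -1],
  [0, 0, 0, 0, -1],
  [0, 0, 0, 0, -1],
  [0, 0, 0, 0, -1],
  [0, 0, 0, 0, -1],
  [0, 0, 0, 0, -1],
  [0, 0, 0, 0, -1],
])

```text
time_s: 6.32
position: [594.5, 208.5, 43.7]
tcp_rot: [0.75, 0.661, 0.0, 0.0]
force: [-1.3, -1.7, 5.4]
width: 18.7
grip_force: 38.9
```

Emit:
carry_out([
  [0, 0, -10, 0, -1],
  [0, 0, -20, 0, -1],
  [0, 0, -20, 0, -1],
  [0, 0, -20, 0, -1],
  [0, 0, -20, 0, -1],
  [0, 0, -10, 0, -1],
  [0, 0, 0, 0, -1],
  [-2.6, -20.3, 0, 0, -1],
  [-2.6, -20.3, 0, 0, -1],
  [-2.6, -20.3, 0, 0, -1],
  [-2.6, -20.3, 0, 0, -1],
  [-2.6, -20.3, 0, 0, -1],
  [-2.6, -20.3, 0, 0, -1],
  [-2.6, -20.3, 0, 0, -1],
  [-2.6, -20.3, 0, 0, -1],
  [-2.6, -20.3, 0, 0, -1],
  [-2.6, -20.3, 0, 0, -1],
  [0, 0, 0, 0, -1],
])

```text
time_s: 7.82
position: [386.0, 207.5, 142.4]
tcp_rot: [0.75, 0.662, -0.001, -0.0]
force: [-1.4, 0.6, -2.7]
width: 18.7
grip_force: 39.4
```

Emit:
carry_out([
  [18, -2.3, 0, 0, -1],
  [18, -2.3, 0, 0, -1],
  [18, -2.3, 0, 0, -1],
  [18, -2.3, 0, 0, -1],
  [18, -2.3, 0, 0, -1],
  [0, 0, 0, 0, -1],
  [0, 0, 0, 0, -1],
  [0, 0, 20, 0, -1],
  [0, 0, 20, 0, -1],
  [0, 0, 20, 0, -1],
  [0, 0, 20, 0, -1],
  [0, 0, 10, 0, -1],
  [0, 0, 0, 0, -1],
  [0, 0, 0, 0, -1],
])

```text
time_s: 8.98
position: [389.4, 298.5, 53.3]
tcp_rot: [0.75, 0.661, -0.001, -0.0]
force: [0.2, 0.6, -2.0]
width: 18.9
grip_force: 39.4
```

Emit:
carry_out([
  [0, 0, 8, 0, -1],
  [0, 0, 6, 0, -1],
  [0, 0, 3, 0, -1],
  [0, 0, 1.5, 0, -1],
  [0, 0, 0, 0, -1],
  [0, 0, 0, 0, -1],
  [0, 0, 0, 0, -1],
])

```text
time_s: 9.57
position: [389.7, 299.0, 35.1]
tcp_rot: [0.75, 0.661, 0.0, 0.0]
force: [0.4, 0.4, -1.4]
width: 18.6
grip_force: 39.4
```

Emit:
carry_out([
  [0, 0, 1, 0, -1],
  [0, 0, 0.8, 0, -1],
  [0, 0, 0, 0, -1],
  [0, 0, 0, 0, -1],
])

```text
time_s: 9.9
position: [389.8, 299.1, 33.6]
tcp_rot: [0.75, 0.661, 0.0, 0.0]
force: [-3.1, -2.8, 12.7]
width: 18.7
grip_force: 41.0
```

Emit:
carry_out([
  [0, 0, 0, 0, -0.3],
  [0, 0, 0, 0, 0],
  [0, 0, 0, 0, 0.4],
  [0, 0, 0, 0, 0.4],
  [0, 0, 0, 0, 0.4],
  [0, 0, 0, 0, 0.4],
  [0, 0, -10, 0, 0.4],
  [0, 0, -20, 0, 0.4],
  [0, 0, -30, 0, 0.2],
  [0, 0, -30, 0, 0],
  [0, 0, -30, 0, 0],
  [0, 0, -20, 0, 0],
  [0, 0, 0, 0, 0],
  [0, 0, 0, 0, 0],
])

```text
time_s: 11.07
position: [390.1, 299.1, 174.5]
tcp_rot: [0.75, 0.661, 0.001, 0.0]
force: [0.2, -0.1, 0.1]
width: 42.8
grip_force: 0.0
```

Emit:
carry_out([
  [-15, 9.5, 0, 0, 0],
  [-26, 16.6, 0, 0, 0],
  [-26, 16.6, 0, 0, 0],
  [-26, 16.6, 0, 0, 0],
  [-26, 16.6, 0, 0, 0],
  [-26, 16.6, 0, 0, 0],
  [-26, 16.6, 0, 0, 0],
  [-26, 16.6, 0, 0, 0],
  [-26, 16.6, 0, 0, 0],
  [-26, 16.6, 0, 0, 0],
  [-26, 16.6, 0, 0, 0],
  [-26, 16.6, 0, 0, 0],
  [-13, 8, 0, 0, 0],
  [0, 0, 0, 0, 0],
  [0, 0, 0, 0, 0],
  [0, 0, 0, 0, 0],
])

```text
time_s: 12.4
position: [548.0, -36.6, 172.5]
tcp_rot: [0.75, 0.662, -0.0, -0.001]
force: [0.0, 0.9, 0.8]
width: 42.5
grip_force: 0.0
```

```bash
cat >> h.py <<'E'
def local(p,o=(578.1,193.9),a=82.8):
    d=np.array(p[:2])-o; c,s=np.cos(np.radians(a)),np.sin(np.radians(a)); return np.round([c*d[0]+s*d[1],-s*d[0]+c*d[1]],1)
def pedfit():
    pass
E
python3 - <<'E'
from h import *
st=env.get_state(); print(st['position'],local(st['position']),st['width'])
s=snap('top'); P=cloud(s);c=s['color'];hsv=cv2.cvtColor(c,cv2.COLOR_RGB2HSV)
org=(hsv[...,0]>10)&(hsv[...,0]<28)&(hsv[...,1]>140)&(hsv[...,2]>80)
v,u=np.mgrid[:400,:640]
for (x,y) in ((390,299),(427,193)):
    m=org&(np.hypot(P[...,0]-x,P[...,1]-y)<40); print(m.sum(),np.median(P[m],0),P[m][:,2].max())
    t=m&(P[...,2]>30); print(P[t].mean(0))
# pedal, from first image
s=dict(np.load('last_top.npz'))
E
```

```text
[547.98702857 -36.60580691 172.5099758 ] [-232.5    1. ] 42.540139951679116
233 [390.54163893 298.06258164   9.1724678 ] 44.744117025056084
[389.55094741 299.80385213  38.18989392]
233 [427.65401625 192.07142458   9.68233673] 42.278019606210364
[427.48571508 192.29873776  38.0679015 ]
```

The stray now stands upright at (390,299). I go down behind the slab.

Emit:
carry_out([
  [0, 0, 10, 0, 0],
  [0, 0, 20, 0, 0],
  [0, 0, 25, 0, 0],
  [0, 0, 25, 0, 0],
  [0, 0, 15, 0, 0],
  [0, 0, 5, 0, 0],
  [0, 0, 0, 0, 0],
  [0, 0, 0, 0, 0],
  [0, 0, 0, 0, 0],
])

```text
time_s: 13.2
position: [549.2, -37.4, 74.0]
tcp_rot: [0.75, 0.661, 0.001, 0.0]
force: [0.9, -0.2, 0.2]
width: 42.6
grip_force: 0.0
```

Emit:
carry_out([
  [0, 0, 8, 0, 0],
  [0, 0, 8, 0, 0],
  [0, 0, 6, 0, 0],
  [0, 0, 5, 0, 0],
  [0, 0, 2, 0, 0],
  [0, 0, 0, 0, 0],
  [0, 0, 0, 0, 0],
])

```text
time_s: 13.78
position: [548.6, -37.6, 43.9]
tcp_rot: [0.75, 0.661, -0.0, -0.0]
force: [-0.9, 0.3, -0.6]
width: 42.8
grip_force: 0.0
```

Emit:
carry_out([
  [4, 0, 0, 0, 0],
  [4, 0, 0, 0, 0],
  [4, 0, 0, 0, 0],
  [4, 0, 0, 0, 0],
  [4, 0, 0, 0, 0],
  [4, 0, 0, 0, 0],
  [5, 0, 0, 0, 0],
  [5, 0, 0, 0, 0],
  [5, 0, 0, 0, 0],
  [5, 0, 0, 0, 0],
  [5, 0, 0, 0, 0],
  [5, 0, 0, 0, 0],
  [5, 0, 0, 0, 0],
  [5, 0, 0, 0, 0],
  [4, 0, 0, 0, 0],
  [3, 0, 0, 0, 0],
  [0, 0, 0, 0, 0],
  [0, 0, 0, 0, 0],
])

```text
time_s: 15.28
position: [557.5, 33.4, 44.0]
tcp_rot: [0.75, 0.661, 0.0, -0.0]
force: [-0.5, -0.6, 0.5]
width: 42.7
grip_force: 0.0
```

```bash
python3 - <<'E'
from h import *
st=env.get_state(); print(st['position'],local(st['position']),st['force'])
for n in ('side','top'):
    s=snap(n); P=cloud(s); c=s['color']; hsv=cv2.cvtColor(c,cv2.COLOR_RGB2HSV)
    d=P[...,:2]-np.array((578.1,193.9)); a=np.radians(82.8); lx=d[...,0]*np.cos(a)+d[...,1]*np.sin(a); ly=-d[...,0]*np.sin(a)+d[...,1]*np.cos(a)
    m=(abs(P[...,2]-40)<5)&(abs(ly)<60)&(lx>-180)&(lx<90)
    r=cv2.minAreaRect(np.stack([lx[m],ly[m]],1).astype(np.float32)); print(n,m.sum(),np.round(r[0],1),np.round(r[1],1),round(r[2],1))
s=snap('side'); cv2.imwrite('pics/side2.png',cv2.resize(s['color'][140:360,100:420,::-1],None,fx=2.4,fy=2.4))
E
```

```text
[557.49085482  33.40247316  44.01815788] [-161.8    0.3] [-0.46633502 -0.57363036  0.45861729]
side 1259 [-87.7   6.1] [ 82.8 162.9] 87.7
top 900 [-70.7   6. ] [ 80.2 122. ] 87.6
```

View pics/side2.png

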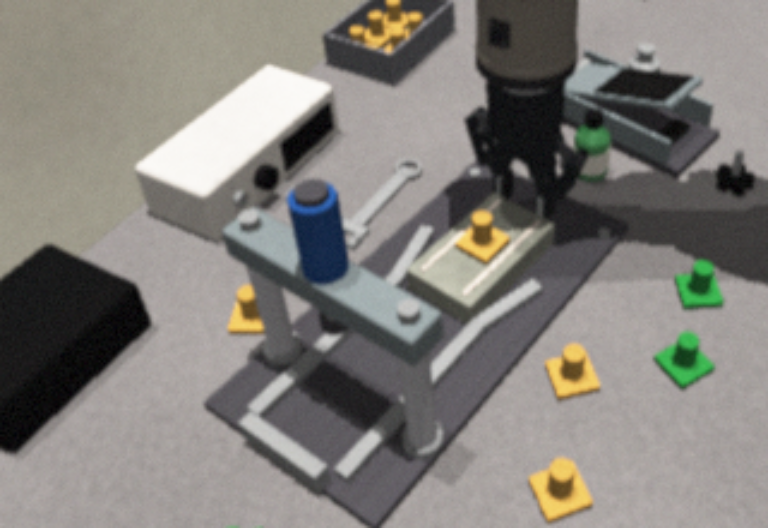

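The slab (pixel (480,250)) is entering the rails, nearly straight and about 6 mm to the +y side. The other things haven't moved. I continue.

Emit:
carry_out([
  [4, 0, 0, 0, 0],
  [4, 0, 0, 0, 0],
  [4, 0, 0, 0, 0],
  [4, 0, 0, 0, 0],
  [4, 0, 0, 0, 0],
  [4, 0, 0, 0, 0],
  [4, 0, 0, 0, 0],
  [4, 0, 0, 0, 0],
  [4, 0, 0, 0, 0],
  [4, 0, 0, 0, 0],
  [4, 0, 0, 0, 0],
])

```text
time_s: 16.35
position: [563.2, 76.6, 44.1]
tcp_rot: [0.75, 0.661, 0.0, 0.0]
force: [1.9, -4.2, -1.5]
width: 42.4
grip_force: 2.0
```

Emit:
carry_out([
  [4, 0, 0, 0, 0],
  [4, 0, 0, 0, 0],
  [4, 0, 0, 0, 0],
  [4, 0, 0, 0, 0],
  [4, 0, 0, 0, 0],
  [4, 0, 0, 0, 0],
  [4, 0, 0, 0, 0],
  [4, 0, 0, 0, 0],
  [4, 0, 0, 0, 0],
  [4, 0, 0, 0, 0],
])

```text
time_s: 17.18
position: [568.8, 115.9, 44.4]
tcp_rot: [0.75, 0.661, 0.0, 0.0]
force: [3.4, -7.5, 1.8]
width: 42.8
grip_force: 3.3
```

Emit:
carry_out([
  [4, 0, 0, 0, 0],
  [4, 0, 0, 0, 0],
  [4, 0, 0, 0, 0],
  [4, 0, 0, 0, 0],
  [4, 0, 0, 0, 0],
  [4, 0, 0, 0, 0],
  [4, 0, 0, 0, 0],
  [4, 0, 0, 0, 0],
  [4, 0, 0, 0, 0],
  [4, 0, 0, 0, 0],
])

```text
time_s: 18.02
position: [573.9, 155.3, 44.4]
tcp_rot: [0.751, 0.661, 0.0, 0.001]
force: [3.6, -7.9, 2.4]
width: 42.7
grip_force: 3.6
```

Emit:
carry_out([
  [4, 0, 0, 0, 0],
  [4, 0, 0, 0, 0],
  [4, 0, 0, 0, 0],
  [4, 0, 0, 0, 0],
  [4, 0, 0, 0, 0],
  [4, 0, 0, 0, 0],
  [4, 0, 0, 0, 0],
  [4, 0, 0, 0, 0],
  [4, 0, 0, 0, 0],
  [4, 0, 0, 0, 0],
  [4, 0, 0, 0, 0],
  [4, 0, 0, 0, 0],
  [4, 0, 0, 0, 0],
  [4, 0, 0, 0, 0],
])

```text
time_s: 19.18
position: [581.0, 210.7, 44.3]
tcp_rot: [0.751, 0.661, 0.0, 0.001]
force: [4.5, -8.3, 2.5]
width: 43.1
grip_force: 3.9
```

Emit:
carry_out([
  [2, 0, 0, 0, 0],
  [2, 0, 0, 0, 0],
  [2, 0, 0, 0, 0],
])

```text
time_s: 19.43
position: [581.5, 216.7, 44.3]
tcp_rot: [0.751, 0.661, -0.0, 0.001]
force: [2.7, -7.9, 3.4]
width: 42.6
grip_force: 3.8
```

Emit:
carry_out([
  [2, 0, 0, 0, 0],
  [1, 0, 0, 0, 0],
  [1, 0, 0, 0, 0],
  [0, 0, 0, 0, 0],
])

```text
time_s: 19.77
position: [582.0, 220.9, 44.3]
tcp_rot: [0.75, 0.661, 0.0, 0.0]
force: [3.0, -5.2, 2.7]
width: 42.7
grip_force: 2.9
```

Emit:
carry_out([
  [1, 0, 0, 0, 0],
  [1, 0, 0, 0, 0],
  [0, 0, 0, 0, 0],
])

```text
time_s: 20.02
position: [582.2, 222.8, 44.3]
tcp_rot: [0.75, 0.661, 0.0, 0.0]
force: [2.7, -6.6, 1.9]
width: 42.9
grip_force: 2.9
```

Emit:
carry_out([
  [1, 0, 0, 0, 0],
  [1, 0, 0, 0, 0],
  [0, 0, 0, 0, 0],
])

```text
time_s: 20.27
position: [582.3, 223.8, 44.3]
tcp_rot: [0.751, 0.661, -0.001, 0.001]
force: [0.5, -11.6, 6.3]
width: 42.6
grip_force: 5.7
```

Emit:
carry_out([
  [1, 0, 0, 0, 0],
  [1, 0, 0, 0, 0],
  [0, 0, 0, 0, 0],
])

```text
time_s: 20.52
position: [582.3, 223.9, 44.2]
tcp_rot: [0.751, 0.66, -0.002, 0.002]
force: [-2.6, -21.5, 13.9]
width: 42.7
grip_force: 10.5
```

Emit:
carry_out([
  [1, 0, 0, 0, 0],
  [0, 0, 0, 0, 0],
])

```text
time_s: 20.68
position: [582.3, 223.9, 44.2]
tcp_rot: [0.751, 0.66, -0.003, 0.002]
force: [-3.9, -25.1, 17.3]
width: 42.8
grip_force: 12.9
```

```bash
python3 - <<'E'
from h import *
st=env.get_state(); print(st['position'],local(st['position']),st['force'])
s=snap('side'); P=cloud(s); c=s['color']
d=P[...,:2]-np.array((578.1,193.9)); a=np.radians(82.8); lx=d[...,0]*np.cos(a)+d[...,1]*np.sin(a); ly=-d[...,0]*np.sin(a)+d[...,1]*np.cos(a)
m=(abs(P[...,2]-40)<4)&(abs(ly)<55)&(lx>50)&(lx<200)
for l in range(-40,41,10):
    q=m&(abs(ly-l)<3); print(l,q.sum(),lx[q].max() if q.any() else None)
cv2.imwrite('pics/side3.png',cv2.resize(c[180:360,150:350,::-1],None,fx=3.2,fy=3.2))
E
```

```text
[582.33783188 223.92917298  44.15132099] [30.3 -0.4] [ -3.87883788 -25.09532932  17.33736606]
-40 0 None
-30 113 183.1066130723522
-20 91 181.7469616558009
-10 78 181.77995733499594
0 85 182.11860380253938
10 83 183.2037847356564
20 99 182.43507268150276
30 139 182.58076337593698
40 148 181.8676967695243
```

View pics/side3.png

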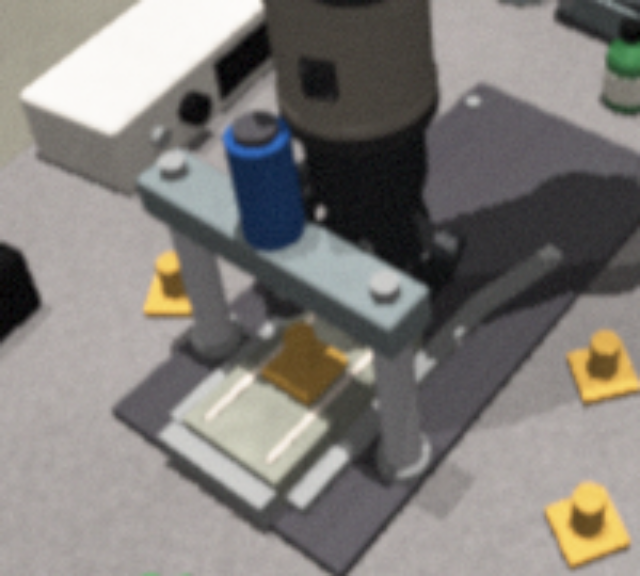

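The slab lies flush against the end stop (bar at (215,465)), so it is home. I back off and lift while I work out the pedal pose.

Emit:
carry_out([
  [-4, 0, 0, 0, 0],
  [-8, 0, 0, 0, 0],
  [-15, 0, 0, 0, 0],
  [-20, 0, 0, 0, 0],
  [-20, 0, -10, 0, -0.5],
  [-20, 0, -20, 0, -1],
  [-20, 0, -30, 0, -1],
  [-20, 0, -30, 0, -1],
  [-20, 0, -30, 0, -1],
  [-20, 0, -10, 0, -1],
  [-10, 0, 0, 0, -1],
  [0, 0, 0, 0, -1],
])

```text
time_s: 21.73
position: [559.9, 49.3, 174.2]
tcp_rot: [0.751, 0.66, -0.0, 0.001]
force: [-0.1, -0.6, -0.3]
width: 0.1
grip_force: 0.0
```

```bash
python3 - <<'E'
from h import *
s=viewer.snapshot('top'); P=cloud(s); c=s['color'];hsv=cv2.cvtColor(c,cv2.COLOR_RGB2HSV)
v,u=np.mgrid[:400,:640]; X,Y,Z=P[...,0],P[...,1],P[...,2]
B=(abs(X-525)<140)&(abs(Y+180)<85)
# treadle pad: dark, on inclined plane
m=B&(hsv[...,2]<70)&(Z>38)&(Z<100)&(np.hypot(X-527,Y+79)>35)
n,l,st,_=cv2.connectedComponentsWithStats(m.astype(np.uint8)); k=1+st[1:,4].argmax(); m=l==k
p=P[m]; r=cv2.minAreaRect(p[:,:2].astype(np.float32)); print('pad',m.sum(),r)
A=np.c_[p[:,:2],np.ones(len(p))]; co=np.linalg.lstsq(A,p[:,2],rcond=None)[0]; g=co[:2]; print('plane',co,'tilt',np.arctan(np.hypot(*g)),'uphill dir',np.degrees(np.arctan2(g[1],g[0])))
# all treadle-plane points
e=abs(P@np.r_[-co[:2],1]-co[2])
m2=B&(e<2.5)&(Z>38); n,l,st,_=cv2.connectedComponentsWithStats(m2.astype(np.uint8)); k=1+st[1:,4].argmax(); r=cv2.minAreaRect(P[l==k][:,:2].astype(np.float32)); print('treadle',st[k,4],r, P[l==k][:,2].min(),P[l==k][:,2].max())
q=P[l==k]; hi=q[abs(q[:,2]-77)<1.5]; print('z77 mean',hi.mean(0))
print(local(env.get_state()['position']),env.get_state()['position'],env.get_state()['width'])
E
```

```text
pad 978 ((506.44903564453125, -180.58961486816406), (65.23347473144531, 94.64986419677734), 77.89105224609375)
plane [-3.04021907e-01  7.18128506e-02  2.37329175e+02] tilt 0.3027830379739474 uphill dir 166.70979618115982
treadle 1128 ((529.2529296875, -185.983642578125), (73.6450424194336, 162.50270080566406), 77.85891723632812) 38.049702246141806 89.78934086786239
z77 mean [ 484.56403239 -177.00998519   77.0350714 ]
[-144.     0.4] [559.61595093  51.08438082 173.60060191] 0.13249784960952796
```

Emit:
carry_out([
  [-15, -3, 0, 0, -1],
  [-23.5, -4.6, 0, 0, -1],
  [-23.5, -4.6, 0, 0, -1],
  [-23.5, -4.6, 0, 0, -1],
  [-23.5, -4.6, 0, 0, -1],
  [-23.5, -4.6, 0, 0, -1],
  [-23.5, -4.6, 0, 0, -1],
  [-23.5, -4.6, 0, 0, -1],
  [-23.5, -4.6, 0, 0, -1],
  [-23.5, -4.6, 0, 0, -1],
  [-8.5, -1.8, 0, 0, -1],
  [0, 0, 0, 0, -1],
  [0, 0, 20, 0, -1],
  [0, 0, 20, 0, -1],
  [0, 0, 8, 0, -1],
  [0, 0, 0, 0, -1],
  [0, 0, 0, 0, -1],
])

```text
time_s: 23.2
position: [484.9, -173.6, 125.8]
tcp_rot: [0.75, 0.662, 0.0, -0.001]
force: [-0.3, 0.4, 0.6]
width: -0.2
grip_force: 0.0
```

Emit:
carry_out([
  [-3, 0, 5, 0, -1],
  [0, 0, 8, 0, -1],
  [0, 0, 6, 0, -1],
  [0, -0.5, 5, 0, -1],
  [0, -0.5, 5, 0, -1],
  [0, -0.5, 5, 0, -1],
  [0, -0.5, 5, 0, -1],
  [0, -0.5, 5, 0, -1],
  [0, -0.5, 5, 0, -1],
  [0, -0.5, 4, 0, -1],
  [0, -0.5, 3, 0, -1],
  [0, 0, 0, 0, -1],
])

```text
time_s: 24.2
position: [480.1, -177.1, 69.5]
tcp_rot: [0.75, 0.661, -0.0, -0.0]
force: [-2.0, 1.2, 7.7]
width: -0.1
grip_force: 3.4
```

Emit:
carry_out([
  [0, -0.5, 3, 0, -1],
  [0, -0.5, 3, 0, -1],
  [0, 0, 2, 0, -1],
  [0, 0, 2, 0, -1],
  [0, 0, 1, 0, -1],
  [0, 0, 0, 0, -1],
])

```text
time_s: 24.7
position: [479.4, -176.9, 59.0]
tcp_rot: [0.75, 0.661, -0.0, -0.0]
force: [-3.9, 1.5, 13.5]
width: -0.0
grip_force: 6.5
```

Emit:
carry_out([
  [0, 0, 1, 0, -1],
  [0, 0, 1, 0, -1],
  [0, 0, 0, 0, -1],
])

```text
time_s: 24.95
position: [479.4, -177.0, 57.7]
tcp_rot: [0.75, 0.661, -0.0, 0.0]
force: [-9.0, 3.8, 28.1]
width: -0.3
grip_force: 13.9
```

Emit:
carry_out([
  [0, 0, 0.7, 0, -1],
  [0, 0, 0.7, 0, -1],
  [0, 0, 0, 0, -1],
])

```text
time_s: 25.2
position: [479.4, -177.0, 57.1]
tcp_rot: [0.75, 0.661, -0.0, 0.0]
force: [-15.0, 5.4, 49.5]
width: -0.0
grip_force: 24.6
```

The force jumped from 13.5 N to 28 N and then 49 N, so the treadle is on its stop. I ease off slightly and hold.

Emit:
carry_out([
  [0, 0, -0.6, 0, -1],
  [0, 0, 0, 0, -1],
  [0, 0, 0, 0, -1],
  [0, 0, 0, 0, -1],
  [0, 0, 0, 0, -1],
  [0, 0, 0, 0, -1],
  [0, 0, 0, 0, -1],
  [0, 0, 0, 0, -1],
  [0, 0, 0, 0, -1],
  [0, 0, 0, 0, -1],
  [0, 0, 0, 0, -1],
  [0, 0, 0, 0, -1],
  [0, 0, 0, 0, -1],
  [0, 0, 0, 0, -1],
  [0, 0, 0, 0, -1],
  [0, 0, 0, 0, -1],
  [0, 0, 0, 0, -1],
  [0, 0, 0, 0, -1],
  [0, 0, 0, 0, -1],
  [0, 0, 0, 0, -1],
])

```text
time_s: 26.87
position: [479.4, -177.0, 57.4]
tcp_rot: [0.75, 0.661, -0.0, 0.0]
force: [-11.4, 4.8, 37.9]
width: -0.2
grip_force: 19.2
```

Emit:
carry_out([
  [0, 0, 0, 0, -1],
  [0, 0, 0, 0, -1],
  [0, 0, 0, 0, -1],
  [0, 0, 0, 0, -1],
])

```text
time_s: 27.2
position: [479.4, -176.9, 57.4]
tcp_rot: [0.75, 0.661, -0.0, 0.0]
force: [-12.6, 3.8, 38.3]
width: 0.0
grip_force: 19.2
```

Emit:
carry_out([
  [0, 0, -2, 0, -1],
  [0, 0.5, -4, 0, -1],
  [0, 0.5, -5, 0, -1],
  [0, 0.5, -5, 0, -1],
  [0, 0.5, -5, 0, -1],
  [0, 0.5, -5, 0, -1],
  [0, 0.5, -5, 0, -1],
  [0, 0.5, -5, 0, -1],
  [0, 0.5, -6, 0, -1],
  [0, 0.5, -8, 0, -1],
  [0, 0, -20, 0, -1],
  [0, 0, -30, 0, -1],
  [0, 0, -30, 0, -1],
  [0, 0, -30, 0, -1],
  [0, 0, -20, 0, -1],
  [0, 0, 0, 0, -1],
  [0, 0, 0, 0, -1],
])

```text
time_s: 28.62
position: [483.7, -177.8, 237.1]
tcp_rot: [0.75, 0.661, 0.0, 0.001]
force: [-0.8, 0.6, -0.4]
width: 0.1
grip_force: 0.0
```

```bash
python3 - <<'E'
from h import *
s=snap('side'); cv2.imwrite('pics/side4.png',cv2.resize(s['color'][...,::-1],(800,500)))
P=cloud(s); m=np.hypot(P[...,0]-484,P[...,1]+176)<6; print(np.nanmedian(P[m][:,2]))
d=P[...,:2]-np.array((578.1,193.9)); a=np.radians(82.8); lx=d[...,0]*np.cos(a)+d[...,1]*np.sin(a); ly=-d[...,0]*np.sin(a)+d[...,1]*np.cos(a)
m=(abs(P[...,2]-40)<4)&(abs(ly)<55)&(lx>50)&(lx<200)
print([round(float(lx[m&(abs(ly-l)<3)].max()),1) for l in range(-30,41,10)])
E
```

```text
77.19783287180576
[182.8, 183.3, 182.5, 182.1, 183.0, 183.2, 182.4, 182.9]
```

View pics/side4.png

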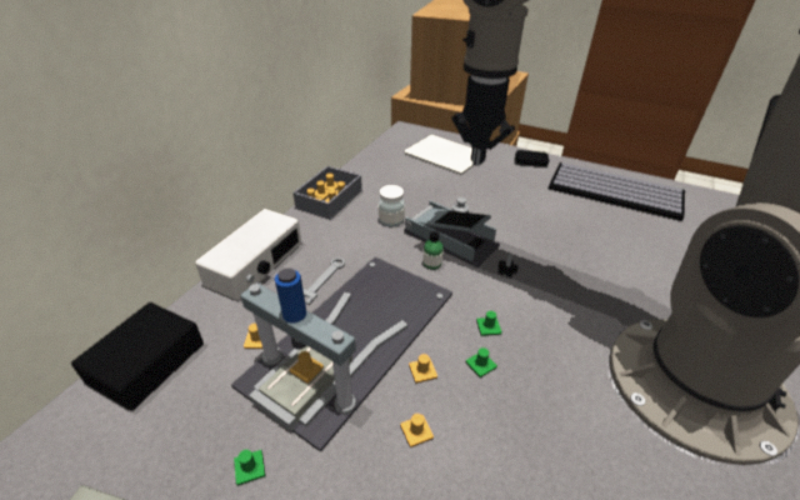

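The picture shows the slab home at (300,385), the stray upright at (417,430) and the treadle back up at 77 mm. The bystanders are where they were, and the arm is clear.

```bash
python3 -c "
from bench import env
print(env.hand_in())"
```

```text
the job is handed in; nothing more can be done
None
```

I handed the job in at about 29 s: the stray stands upright on clear bench at (390, 299), the slab is home against the end stop, and the treadle was held on its stop for just over 2 s and is back up; the last picture shows the bystanders still in place.

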